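Spread a snap ring over a reel spindle and hold it at the groove

TASK

On the reel stand, first slide the red spindle-lock grip fully home to its end stop. Then take the snap-ring pliers from their rest with the ring on their tips, squeeze the handles fully so that the ring is spread, lower the ring from above over the spindle until it is level with the dark groove (not resting on the washer below), and finish there: keep holding the pliers, level and squeezed, with the ring spread around the spindle at groove height and neither ring nor pliers pressing on the stand. Leave the other things on the bench where they are.

Things in the scene. Friction and masses are not known exactly. Their poses are not given: they have to be found in the camera images.
- pliers: Snap-ring pliers, blue handles, level on a wooden rest, brass ring on their tips. Origin: grip place midway between the handles, at mid-height (45 mm over the table). x along the pliers to jaws and ring, y across, z up. Handles: flat bars 12 mm tall, 8 thick, x from -70 to +45 mm, at the origin 62 mm over the outer faces, 42 and parallel when squeezed. 0.21 kg, centre of mass near x = 28 mm.
- clip_centre (a point): Point on the pliers 134 mm ahead (x) of their origin and 22 mm below it: where the spindle's axis must pass when the ring is spread, at the ring's mid-thickness. Ring brass, level, 3 mm thick; hole 21 mm wide relaxed; spread it clears a 24 mm spindle by about 3 mm all round. Its far edge lies 19 (spread) to 28 mm further along x. The jaws' undersides are 17 mm above the ring.
- jaw_l (a joint): Squeeze of the left handle, rad: 0 released, 0.13 fully squeezed against a built-in stop, ring fully spread; the right handle mirrors it. Sprung: at the origin about 3 N each side to start, 10 N to squeeze fully; a grip of about 35 N holds the pliers level.
- rest: Fixed wooden rest under the pliers: base 200 x 100 x 8 mm with two cross blocks, 39 mm tall in all, under pivot and handle ends. Origin on the table below the pliers' origin, x along the pliers. Between the blocks (x from -48 to +66 mm) there is free room for fingers beside and below the handles.
- stand: Fixed reel stand: grey base plate 200 x 160 x 10 mm, black-and-copper wire reel 64 mm across with an aluminium washer on top (60 mm above the table), on an upright steel spindle 24 mm in diameter, chamfered top 80 mm above the table. Origin on the table under the spindle's axis; the lock slide is 88 mm to its -x side and runs along its y.
- groove (a point): Centre of the spindle's dark ring groove, on the spindle's axis, 69 mm above the table; groove 6 mm tall, 20 mm in diameter, its middle 9 mm above the washer and 11 mm below the spindle's top.
- lock (a joint): Travel of the red spindle-lock grip in m: 0 unlocked, 0.050 at its end stop (locked). It slides along the stand's +y with about 2.5 N of friction and stays where it is left.
- lock_top (a point): Centre of the top of the red lock grip, a block 28 mm along the stand's x, 20 mm along its y and 40 mm tall, on a 40 mm wide aluminium track; top 64 mm above the table, track top 24 mm above the table.
- bar_a: Bystander, to be left alone: brass bar with three screw heads, 160 x 18 x 12 mm, lying on the far side. Origin: centre of its underside, long axis x.
- bar_b: Bystander, to be left alone: second brass bar like bar_a, beside it. Origin: centre of its underside, long axis x.
- spare_reel: Bystander, to be left alone: orange wire reel standing on end, 56 mm diameter, 40 mm tall. Origin: centre of its underside.
- spray: Bystander, to be left alone: white spray can with green label, 52 mm diameter, 170 mm tall. Origin: centre of its underside.
- driver: Bystander, to be left alone: yellow screwdriver lying along its x, 180 mm long, 26 mm thick. Origin under its middle.
- board: Bystander, to be left alone: green circuit board on a cork-coloured block, 160 x 110 x 29 mm. Origin: centre of its underside.
- dish: Bystander, to be left alone: round blue dish of spare snap rings, 72 mm across, 18 mm tall. Origin: centre of its underside.

How it is judged:
By the outcome, as a careful person would: the job done as asked, in the order asked, and still so for the second after the job is handed in, while the arm keeps its last pose, push and grip.
It also fails if it takes over 51 s, if anything falls off the work surface, if the arm or the gripper's body presses on something with over 40 N, if the wrist force passes 120 N, or if a joint passes its speed limit or range.

ROBOT

A 6-joint arm with a two-finger parallel gripper is mounted at the origin on the work surface. World frame = base frame: x ahead of the robot, y to its left, z up, the work surface at z = 0. Lengths are in mm, angles in degrees, forces in N, time in s.
With the tool pointing down it reaches from about 275 to 850 mm from the base axis. Payload 19 kg.
Tool frame: the origin (TCP) lies midway between the tips of the shut fingers; the grasp point (between the pads) lies 19 mm behind it (bot.pinch_z is the distance from the TCP to the grasp point, in mm); z points along the fingers, y is the line along which they close (so a half turn about z gives the same grasp; the last joint's range is limited). The gripper opens to 85 mm and grips with 20 to 120 N. Pads are 22 mm wide; open, the fingers measure 114 mm over their backs; the gripper's body (76 mm by 85 mm) begins 54 mm behind the grasp point. The pads swing forward as they close: fully open they stand 13 mm farther back than shut.
Start: joints at [56.666, 8.623, 82.357, -0, 89.026, -7.678], TCP at [248.965, 518.273, 231.267] pointing down, gripper open.
Joint ranges: [-160.23, 160.23], [-39.13, 120.54], [6.94, 153.29], [-79.49, 259.48], [9.18, 160.14], [-161.06, 161.06]. Speed limits (degrees/s): [108.29, 108.29, 127.2, 172.46, 172.46, 172.46].

INTERFACE

Orientations are given as [roll, pitch, yaw] about the fixed x, y, z axes, in that order (R = Rz(yaw) Ry(pitch) Rx(roll)).
In Python, from station import bot, cams gives the robot as it stands. The module is installed in compiled form; this text tells all that it offers.
- The arm moves only by the tool apply_moves, never from a script. Its argument "plan" is a list of rows, each a list of 3 entries, a list of its own where there are three numbers: the closure, from 0 (fully open) to 1 (shut), then the shift along the tool's x, y, z in m, then the turn, a rotation vector about the tool's x, y, z in rad. In form: [[jaw, [tx, ty, tz], [wx, wy, wz]], ...]. A call has 1 to 10 rows; each row is the pose to reach, as a shift and turn from the pose commanded when the call began, along the tool's axes at that moment; what a row does not reach only later rows make up. A row lasts 1/12 s, in which the tool goes at most 41.7 mm and 7.16 degrees, less where a joint would pass 70% of its speed; a pose out of reach is approached as far as the arm can. A call with a gripper value outside its range is refused whole. The fingers move at their own pace and stop on an object; "newtons" is the grip in N (left out, the last holds). Time passes only in rows, so rows that repeat a pose let the fingers close. It gives the time, the measured TCP pose, the force, the opening and the grip force at its end, in the units of the state.
- bot.read_state(): the state, without advancing time (a new reading comes with each control period).
- cams.capture(name): name is "side" or "top" or "wrist"; returns (picture, depth): 384x512x3 uint8, red, green, blue; 384x512 float32, mm along the optical axis (not along the pixel's ray), 0 where there is no reading.
- cams.camera_model(name): a dict with "fx", "fy", "cx", "cy" (pixels), "k1" (the pictures are not rectified: a ray, as slopes to the right and down, at radius r is drawn at 1 + k1 r^2 times it, then the intrinsics apply), "R" (3x3) and "t" (3): a world point X has camera coordinates R X + t; the wrist camera has in their place "T_tool_cam" (4x4, takes a point from camera to tool coordinates, whose origin is the TCP and whose axes are the flange's). Camera axes: x right, y down, z forward; pixel columns grow to the right and rows downward; lengths in mm; the calibration is good to about 2 mm. A picture is of the moment at which its call begins: read the wrist's pose just before it. camera_model takes no time and is no camera call.
- bot.job_done(): hands the job in; it is judged then, once.
The state is a dict: "time_s": time; "joints": joint angles; "joint_vel": joint speeds; "effort": joint torques, N m; "tool_pos": TCP position; "eef_rot": TCP orientation; "ft_force": force on the tool from outside, world axes, zero at the start; "wrist_torque": the same for the moment, N m; "opening": finger opening in mm; "grasp_force": force on a finger pad.
Only numpy, scipy, OpenCV 4.12 (cv2) and the standard library are available. Lean on these libraries where they do the work, as an engineer would, in place of code of your own. Each camera call takes 0.05 s, during which the arm holds its last target. There are 200 camera calls.

## Working session

There is one attempt and no reset: what is moved stays moved. The work goes in short steps, Python scripts to look and compute and a tool call to move; the robot and the scene stay as the last step left them, time stands still between calls to the robot, and variables do not carry over. Pictures are saved under pics/ and viewed, at most 13 in all, crops included, and the job is handed in when it is done.

Besides the shell and the picture viewer there is one more tool, called after "Call:" by a JSON object that holds its "fn" and its "kwargs". apply_moves: Moves the arm, as the interface text tells. Its arguments: {"type":"object","properties":{"plan":{"type":"array","items":{"type":"array"}},"newtons":{"type":"number"}},"required":["plan"]}

```bash
mkdir -p pics
cat > h.py <<'E'
import numpy as np, cv2, pickle
from scipy.spatial.transform import Rotation as Ro
from station import bot, cams
def shot(n,f=None):
    s=bot.read_state(); p,d=cams.capture(n); m=cams.camera_model(n)
    if 'R' in m: R=np.array(m['R']);t=np.array(m['t'])
    else:
        T=np.eye(4);T[:3,:3]=Ro.from_euler('xyz',s['eef_rot'],degrees=True).as_matrix();T[:3,3]=s['tool_pos']
        W=np.linalg.inv(T@np.array(m['T_tool_cam']));R=W[:3,:3];t=W[:3,3]
    v=dict(p=p,d=d,m=m,R=R,t=t,s=s)
    if f: cv2.imwrite(f'pics/{f}.png',p[:,:,::-1]); pickle.dump(v,open(f'pics/{f}.pkl','wb'))
    return v
def ld(f): return pickle.load(open(f'pics/{f}.pkl','rb'))
def rays(v,uv):
    m=v['m'];K=np.array([[m['fx'],0,m['cx']],[0,m['fy'],m['cy']],[0,0,1]])
    q=cv2.undistortPoints(np.array(uv,float).reshape(-1,1,2),K,np.array([m['k1'],0,0,0.]))[:,0]
    return np.c_[q,np.ones(len(q))]
def onz(v,uv,z):
    d=rays(v,uv)@v['R']; c=-v['R'].T@v['t']
    return c+d*((z-c[2])/d[:,2])[:,None]
def dep(v,uv):
    uv=np.array(uv,float).reshape(-1,2);r=rays(v,uv)
    z=v['d'][uv[:,1].round().astype(int),uv[:,0].round().astype(int)]
    return (r*z[:,None]-v['t'])@v['R']
def proj(v,X):
    c=np.atleast_2d(X)@v['R'].T+v['t'];q=c[:,:2]/c[:,2:];r2=(q**2).sum(1,keepdims=True);q=q*(1+v['m']['k1']*r2)
    return q*[v['m']['fx'],v['m']['fy']]+[v['m']['cx'],v['m']['cy']]
E
python3 - <<'E'
from h import *
for n in('top','side'):
    v=shot(n,n+'0'); print(n,-v['R'].T@v['t'],v['R'][2],v['m'])
a=np.hstack([ld('top0')['p'],ld('side0')['p']])
print(bot.read_state())
E
```

```text
top [ 372.95828289   -1.84867631 1654.05955161] [ 0.14086206  0.00100398 -0.99002872] {'fx': 466.8104413305225, 'fy': 466.8104413305225, 'cx': 252.82599107523663, 'cy': 193.45107448142866, 'k1': -0.13079673169925463, 'R': array([[ 0.01799292, -0.99983692,  0.00154612],
       [-0.98986572, -0.01803129, -0.14085715],
       [ 0.14086206,  0.00100398, -0.99002872]]), 't': array([ -11.11635464,  602.13139728, 1585.03265131])}
side [  42.48109041 -483.17626695  720.81201184] [ 0.54630967  0.48930098 -0.67980165] {'fx': 347.3929623719349, 'fy': 347.3929623719349, 'cx': 255.8165365582108, 'cy': 191.59121882883932, 'k1': -0.02221714979240733, 'R': array([[ 0.67930109, -0.73364247,  0.01785341],
       [-0.48999568, -0.4715435 , -0.73317867],
       [ 0.54630967,  0.48930098, -0.67980165]]), 't': array([-396.20503505,  321.46091813,  703.21998885])}
{'time_s': 0.1, 'joints': array([ 5.66646085e+01,  8.64785486e+00,  8.23892962e+01,  6.87350182e-04,
        8.90247584e+01, -7.67717722e+00]), 'joint_vel': array([-0.04994609, -0.05098315, -0.14368075, -0.0799997 , -0.08153536,
        0.01769696]), 'effort': array([ 5.44705486e-03, -7.14381981e+01, -5.71796036e+01, -8.48124114e-05,
        7.13352259e-03, -3.09193013e-05]), 'tool_pos': array([248.86611183, 518.11348082, 230.73845696]), 'eef_rot': array([-1.79938737e+02, -8.95165025e-03,  1.54341769e+02]), 'ft_force': array([ 0.15895137,  0.42535964, -0.10853455]), 'wrist_torque': array([-0.00128173, -0.01965033,  0.02240026]), 'grasp_force': 0.0, 'opening': 85.5625750188954}
```

View pics/top0.png

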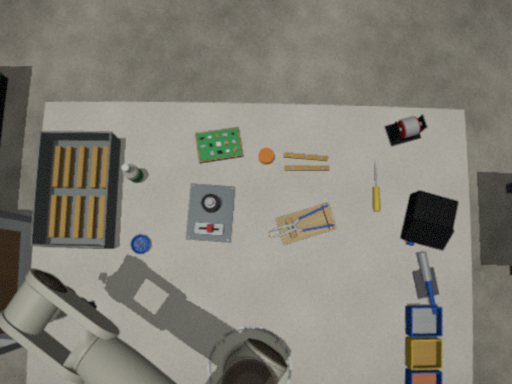

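View pics/side0.png

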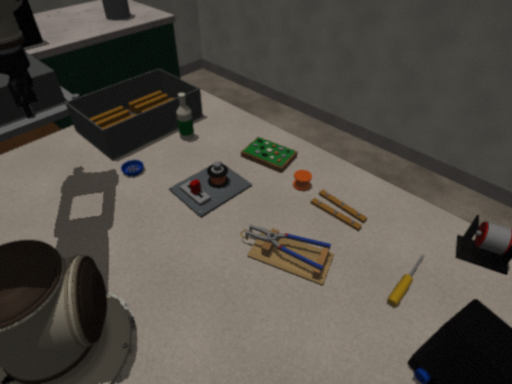

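The top view shows the stand with its spindle at about (211,202) and the red grip at (210,228). The pliers lie with the ring near (270,232) and the handles ending near (333,212). In the side view, the grip is at (195,186) and the pliers span (245,235) to (330,245).

Run:
```python
from h import *
v=ld('top0');p=v['p'].astype(int);r,g,b=p[...,0],p[...,1],p[...,2]
def box(m,x0,y0,x1,y1):
    k=np.zeros_like(m);k[y0:y1,x0:x1]=1;m=(m&k).astype(bool);y,x=np.nonzero(m);return np.c_[x,y].astype(float)
red=box((r>120)&(g<80)&(b<80),185,180,240,245);print('red',len(red),red.mean(0),onz(v,[red.mean(0)],60))
bl=box((b>r+50)&(b>g+30),265,195,345,250).astype(float)
w=onz(v,bl,50)[:,:2];c=w.mean(0);print('blue',len(bl),c)
# two handles: principal axis
u,s,vt=np.linalg.svd(w-c,full_matrices=False);print('axis deg',np.degrees(np.arctan2(vt[0,1],vt[0,0])),(w-c).dot(vt.T).min(0),(w-c).dot(vt.T).max(0))
# wood rest
wd=box((r>g+20)&(g>b+25),260,195,345,250);rc=cv2.minAreaRect(onz(v,wd,8)[:,:2].astype(np.float32));print('rest',rc)
gr=box((abs(r-g)<15)&(b>r+3)&(r<150),180,175,245,250);rc=cv2.minAreaRect(onz(v,gr,10)[:,:2].astype(np.float32));print('plate',len(gr),rc)
# spindle: depth heights
ys,xs=np.mgrid[185:250,180:345];uv=np.c_[xs.ravel(),ys.ravel()];X=dep(v,uv)
k=(X[:,2]>50)&(uv[:,0]<245);print('high',k.sum());
for q,z in zip(uv[k],X[k]): 
    if z[2]>68: print(q,z.round(0))
cv2.imwrite('pics/z.png',cv2.resize(np.hstack([v['p'][180:250,175:350]])[:,:,::-1],None,fx=4.5,fy=4.5,interpolation=cv2.INTER_CUBIC))
```

```text
red 36 [208.97222222 227.88888889] [[478.11514947 147.54786451  60.        ]]
blue 93 [ 517.29802633 -220.94889317]
axis deg 122.02955906144666 [-57.24406787 -48.73752052] [54.13608474 33.94515749]
rest ((508.1883239746094, -201.48451232910156), (89.7255630493164, 153.75531005859375), 18.98957633972168)
plate 1734 ((536.64990234375, 149.42324829101562), (153.85215759277344, 193.47412109375), 86.74320220947266)
high 317
[236 185] [ 373.   -2. 1654.]
[198 192] [ 373.   -2. 1654.]
[207 197] [ 373.   -2. 1654.]
[209 198] [579. 149.  74.]
[207 199] [575. 155.  81.]
[208 199] [575. 152.  84.]
[209 199] [575. 148.  84.]
[210 199] [575. 145.  80.]
[211 199] [576. 142.  72.]
[206 200] [572. 159.  76.]
[207 200] [572. 156.  77.]
[208 200] [572. 152.  80.]
[209 200] [572. 148.  81.]
[210 200] [572. 145.  80.]
[211 200] [571. 141.  85.]
[212 200] [573. 139.  70.]
[206 201] [569. 159.  75.]
[207 201] [569. 156.  76.]
[208 201] [568. 151.  83.]
[209 201] [568. 148.  84.]
[210 201] [569. 145.  78.]
[211 201] [569. 142.  73.]
[212 201] [569. 138.  79.]
[206 202] [565. 159.  78.]
[207 202] [564. 155.
[... 290 characters left out ...]
[562. 145.  76.]
[211 203] [560. 140.  90.]
[212 203] [563. 139.  71.]
[229 203] [ 373.   -2. 1654.]
[207 204] [558. 155.  76.]
[208 204] [557. 151.  86.]
[209 204] [558. 148.  79.]
[210 204] [558. 144.  84.]
[211 204] [558. 141.  82.]
[208 205] [555. 152.  73.]
[209 205] [555. 148.  79.]
[206 211] [ 373.   -2. 1654.]
[217 211] [ 373.   -2. 1654.]
[181 219] [ 373.   -2. 1654.]
[236 219] [ 373.   -2. 1654.]
[220 222] [ 373.   -2. 1654.]
[207 226] [484. 154.  69.]
[210 227] [480. 143.  71.]
[201 230] [ 373.   -2. 1654.]
[211 230] [ 373.   -2. 1654.]
[206 231] [ 373.   -2. 1654.]
[209 231] [467. 146.  69.]
[224 231] [ 373.   -2. 1654.]
[203 240] [ 373.   -2. 1654.]
[215 249] [ 373.   -2. 1654.]
```

View pics/z.png

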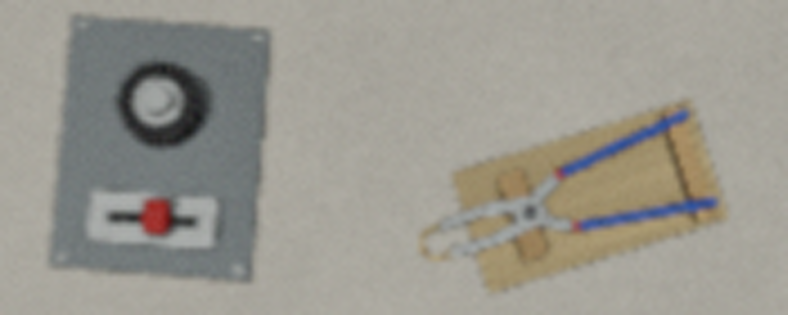

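```bash
cat >> h.py <<'E'
def go(pos,yaw):
    s=bot.read_state();A=Ro.from_euler('xyz',s['eef_rot'],degrees=True);B=Ro.from_euler('xyz',[180,0,yaw],degrees=True)
    print('shift',(A.inv().apply(np.array(pos)-s['tool_pos'])/1000).round(4),'turn',(A.inv()*B).as_rotvec().round(4),'rows',np.linalg.norm(np.array(pos)-s['tool_pos'])/41.7,(A.inv()*B).magnitude()*57.3/7.16,'F',s['ft_force'].round(1),'t',s['time_s'])
E
python3 - <<'E'
from h import *
print(np.array(cams.camera_model('wrist')['T_tool_cam']).round(3),cams.camera_model('wrist')['fx'])
go([490,80,220],86.5)
E
```

```text
[[-0.00000e+00 -9.56000e-01 -2.95000e-01  7.50490e+01]
 [ 1.00000e+00 -0.00000e+00 -1.00000e-03  2.35000e-01]
 [ 1.00000e-03 -2.95000e-01  9.56000e-01 -1.42829e+02]
 [ 0.00000e+00  0.00000e+00  0.00000e+00  1.00000e+00]] 304.98127402677375
shift [-0.4071 -0.2905  0.011 ] turn [-1.0000e-03  5.0000e-04  1.1841e+00] rows 11.995305679722751 9.475809476188045 F [ 0.2  0.4 -0.1] t 0.1
```

Call:
{"fn": "apply_moves", "kwargs": {"plan": [[1,[-0.407,-0.29,0.011],[0,0,1.184]],[1,[-0.407,-0.29,0.011],[0,0,1.184]],[1,[-0.407,-0.29,0.011],[0,0,1.184]],[1,[-0.407,-0.29,0.011],[0,0,1.184]],[1,[-0.407,-0.29,0.011],[0,0,1.184]],[1,[-0.407,-0.29,0.011],[0,0,1.184]],[1,[-0.407,-0.29,0.011],[0,0,1.184]],[1,[-0.407,-0.29,0.011],[0,0,1.184]],[1,[-0.407,-0.29,0.011],[0,0,1.184]],[1,[-0.407,-0.29,0.011],[0,0,1.184]]], "newtons": 40}}

```text
time_s: 0.93
tool_pos: [450.5, 151.5, 222.1]
eef_rot: [180.0, 0.0, 86.1]
ft_force: [0.9, 1.0, 1.0]
opening: -0.1
grasp_force: 0.0
```

Run:
```python
from h import *
print(bot.read_state()['joint_vel'].round(0))
go([490,80,220],86.5)
```

```text
[-59.   9.  -7.   0.  -2. -24.]
shift [-0.0686  0.0443  0.0021] turn [ 0.      0.0001 -0.0074] rows 1.9592312041808462 0.05924561133340439 F [0.9 1.  1. ] t 0.9333
```

Call:
{"fn": "apply_moves", "kwargs": {"plan": [[1,[-0.068,0.044,0.002],[0,0,0]],[1,[-0.068,0.044,0.002],[0,0,0]],[1,[-0.068,0.044,0.002],[0,0,0]],[1,[-0.068,0.044,0.002],[0,0,0]]]}}

```text
time_s: 1.27
tool_pos: [490.3, 81.2, 219.5]
eef_rot: [-179.9, 0.0, 86.3]
ft_force: [-0.5, 0.4, 0.0]
opening: -0.1
grasp_force: 0.0
```

Run:
```python
from h import *
v=shot('wrist','w1');print(v['s']['tool_pos'],v['s']['eef_rot'])
```

```text
[490.30628773  81.20433702 219.48575432] [-1.79922714e+02  1.09977794e-02  8.63059708e+01]
```

View pics/w1.png

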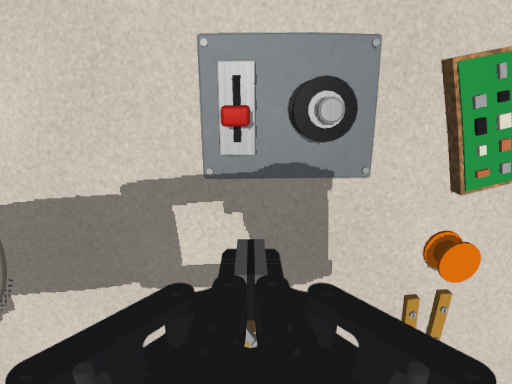

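The wrist view shows the red grip's top at (236,113) and the spindle top at (329,109). The plate screws are at (204,42), (376,42), (366,171) and (210,171). Free slot remains above the grip in the picture, which is the +y side.

Run:
```python
from h import *
v=ld('w1');p=v['p'].astype(int);r,g,b=p[...,0],p[...,1],p[...,2]
m=(r>90)&(g<70)&(b<70);m[:, :200]=0;m[:,270:]=0;m[160:]=0
y,x=np.nonzero(m);X=dep(v,np.c_[x,y]);k=X[:,2]>61
t=np.c_[x,y][k].astype(np.float32);print('red',len(x),k.sum(),np.median(X[k],0),[onz(v,[q],64)[0].round(1) for q in (t.min(0),t.max(0))],cv2.minAreaRect(onz(v,t,64)[:,:2].astype(np.float32)))
ys,xs=np.mgrid[85:140,290:370];uv=np.c_[xs.ravel(),ys.ravel()];X=dep(v,uv);
k=(X[:,2]>74)&(X[:,2]<90);c,R=cv2.minEnclosingCircle(onz(v,uv[k],79)[:,:2].astype(np.float32));print('spin',k.sum(),np.median(X[k],0),c,R, onz(v,[uv[k].mean(0)],79))
k=(X[:,2]>55)&(X[:,2]<66);Y=onz(v,uv[k],60);print('washer/reel',k.sum(),cv2.minEnclosingCircle(Y[:,:2].astype(np.float32)))
c=onz(v,[(204,42),(376,42),(366,171),(210,171)],11);print(c);print(np.degrees(np.arctan2(*(c[1]-c[0])[1::-1])),np.degrees(np.arctan2(*(c[2]-c[3])[1::-1])),c.mean(0))
go([478,100,100],86.3)
```

```text
red 574 572 [480.13129742 147.16626236  64.40991135] [array([467.5, 157.6,  64. ]), array([492.5, 136.3,  64. ])] ((479.8041687011719, 146.82623291015625), (19.05309295654297, 27.330507278442383), 89.04857635498047)
spin 568 [566.64815965 147.5945001   79.98693249] (567.141845703125, 147.86122131347656) 12.494059562683105 [[566.89938959 147.55968553  79.        ]]
washer/reel 2355 ((566.5535278320312, 147.71241760253906), 31.61776351928711)
[[450.07436589 224.34499939  11.        ]
 [634.39923338 214.48688925  11.        ]
 [627.32721912  72.44267807  11.        ]
 [442.82867975  84.0425586   11.        ]]
-3.0613910063144467 -3.597592311014361 [538.65737453 148.82928133  11.        ]
shift [ 0.0168 -0.0128  0.1197] turn [-0.0011 -0.0001  0.0018] rows 2.9150871744098135 0.016791534765798755 F [ 0.2 -0.4 -0.1] t 1.3167
```

Call:
{"fn": "apply_moves", "kwargs": {"plan": [[1,[0.031,-0.014,0.04],[0,0,0.004]],[1,[0.031,-0.014,0.08],[0,0,0.004]],[1,[0.031,-0.014,0.12],[0,0,0.004]],[1,[0.031,-0.014,0.155],[0,0,0.004]],[1,[0.031,-0.014,0.18],[0,0,0.004]],[1,[0.031,-0.014,0.18],[0,0,0.004]],[1,[0.031,-0.014,0.18],[0,0,0.004]]]}}

```text
time_s: 1.9
tool_pos: [477.0, 115.7, 40.2]
eef_rot: [-179.9, 0.0, 86.4]
ft_force: [0.4, -0.2, 0.0]
opening: 0.3
grasp_force: 0.0
```

Run:
```python
from h import *
go([478.5+.0575*60,117+60,39],86.7)
```

```text
shift [0.0615 0.001  0.0012] turn [-0.0018  0.0002 -0.0059] rows 1.4757698484972008 0.04927742832439609 F [ 0.4 -0.2  0. ] t 1.9
```

Call:
{"fn": "apply_moves", "kwargs": {"plan": [[1,[0.006,0.001,0.0],[0,0,-0.006]],[1,[0.012,0.001,0.0],[0,0,-0.006]],[1,[0.018,0.001,0.0],[0,0,-0.006]],[1,[0.023,0.001,0.0],[0,0,-0.006]],[1,[0.028,0.001,0.0],[0,0,-0.006]],[1,[0.032,0.001,0.0],[0,0,-0.006]],[1,[0.036,0.001,0.0],[0,0,-0.006]]]}}

```text
time_s: 2.48
tool_pos: [481.2, 151.0, 40.3]
eef_rot: [180.0, 0.0, 86.6]
ft_force: [-0.5, -2.2, 2.5]
opening: -0.0
grasp_force: 1.3
```

Call:
{"fn": "apply_moves", "kwargs": {"plan": [[1,[0.003,0,0.0],[0,0,0]],[1,[0.006,0,0.0],[0,0,0]],[1,[0.009,0,0.0],[0,0,0]],[1,[0.012,0,0],[0,0,0]]]}}

```text
time_s: 2.82
tool_pos: [481.7, 158.3, 40.3]
eef_rot: [-180.0, 0.5, 86.7]
ft_force: [-8.1, -73.2, 24.3]
opening: -0.0
grasp_force: 37.6
```

Call:
{"fn": "apply_moves", "kwargs": {"plan": [[1,[-0.008,0,0.0],[0,0,0]],[1,[-0.025,0,0],[0,0,0]],[0.6,[-0.045,0.005,-0.04],[0,0,0]],[0.6,[-0.075,0.01,-0.08],[0,0,0]],[0.6,[-0.085,0.01,-0.12],[0,0,0]],[0.6,[-0.085,0.01,-0.16],[0,0,0]],[0.6,[-0.085,0.01,-0.18],[0,0,0]],[0.6,[-0.085,0.01,-0.18],[0,0,0]]]}}

```text
time_s: 3.48
tool_pos: [488.6, 76.9, 226.3]
eef_rot: [179.5, -0.0, 86.6]
ft_force: [0.5, 0.1, 0.2]
opening: 34.1
grasp_force: 0.0
```

Run:
```python
from h import *
v=shot('wrist','w2');print(v['s']['tool_pos'],v['s']['ft_force'],v['s']['time_s'])
p=v['p'].astype(int);r,g,b=p[...,0],p[...,1],p[...,2]
m=(r>90)&(g<70)&(b<70);m[:, :150]=0;m[:,300:]=0;m[200:]=0
y,x=np.nonzero(m);X=dep(v,np.c_[x,y]);k=X[:,2]>61
t=np.c_[x,y][k].astype(np.float32);print('red',np.median(X[k],0),cv2.minAreaRect(onz(v,t,64)[:,:2].astype(np.float32)))
cv2.imwrite('pics/w2c.png',cv2.resize(v['p'][:220,150:420][:,:,::-1],None,fx=2,fy=2))
W=np.array([517,-190]);go([*W,220],107)
```

```text
[488.57471915  76.94374017 226.26753656] [0.5493515  0.12723253 0.22138647] 3.4833
red [481.5475861  177.19832356  64.44223897] ((481.4936828613281, 177.1690673828125), (18.103286743164062, 26.57378578186035), 86.40823364257812)
shift [-0.2649  0.0449  0.0031] turn [ 4.900e-03  3.000e-04 -3.562e-01] rows 6.444327025587149 2.8505029361052165 F [ 0.8  0.  -2. ] t 3.5333
```

View pics/w2c.png

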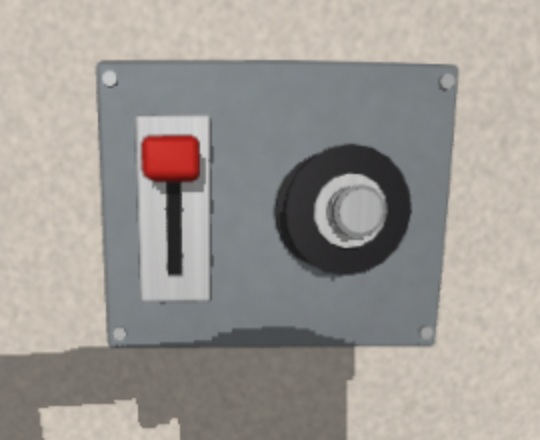

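The grip now sits at the +y end of the slot: (170,157) in the crop, with a stand y of about +24.5 mm. Next I look at the pliers.

Call:
{"fn": "apply_moves", "kwargs": {"plan": [[0.2,[-0.28,0.04,0.0],[0.005,0,-0.356]],[0.2,[-0.28,0.04,0.0],[0.005,0,-0.356]],[0.2,[-0.28,0.04,0.0],[0.005,0,-0.356]],[0.2,[-0.28,0.04,0.0],[0.005,0,-0.356]],[0.2,[-0.28,0.04,0.0],[0.005,0,-0.356]],[0.2,[-0.28,0.04,0.0],[0.005,0,-0.356]],[0.2,[-0.28,0.04,0.0],[0.005,0,-0.356]],[0,[-0.28,0.04,0.0],[0.005,0,-0.356]],[0,[-0.28,0.04,0.0],[0.005,0,-0.356]],[0,[-0.28,0.04,0.0],[0.005,0,-0.356]]]}}

```text
time_s: 4.37
tool_pos: [509.9, -204.6, 218.9]
eef_rot: [-179.6, -0.2, 106.9]
ft_force: [-0.3, 0.4, 0.2]
opening: 85.7
grasp_force: 0.0
```

Run:
```python
from h import *
v=shot('wrist','w3');print(v['s']['tool_pos'],v['s']['eef_rot'],v['s']['ft_force'],v['s']['time_s'])
```

```text
[ 509.93135974 -204.63574895  218.85091953] [-1.79648197e+02 -1.57553032e-01  1.06945013e+02] [-0.34550926  0.39330398  0.17679565] 4.3667
```

View pics/w3.png

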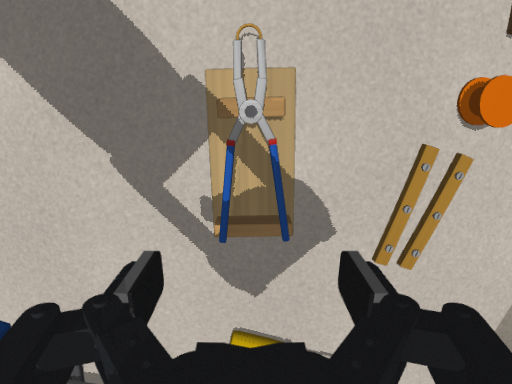

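The pliers fill the wrist view: ring at (250,31), pivot at (251,112), and handles running from (231,147) and (273,145) to (223,240) and (286,240).

Run:
```python
from h import *
v=ld('w3');p=v['p'].astype(int);r,g,b=p[...,0],p[...,1],p[...,2]
m=(b>r+40)&(b>g+30)|((r>120)&(g<70)&(b<70));m[:130]=0;m[250:]=0;m[:,:210]=0;m[:,300:]=0
y,x=np.nonzero(m);uv=np.c_[x,y].astype(float);X=dep(v,uv);k=X[:,2]>46;uv=uv[k];print(len(uv),np.median(X[k],0))
W=onz(v,uv,51)[:,:2]
L=W[uv[:,0]<252];Rr=W[uv[:,0]>=252]
def line(P):
    c=P.mean(0);u,s,vt=np.linalg.svd(P-c,full_matrices=False);d=vt[0];d=d if d[1]>0 else -d;return c,d
(c1,d1),(c2,d2)=line(L),line(Rr)
ax=d1+d2;ax/=np.linalg.norm(ax);n=np.array([-ax[1],ax[0]]);yaw=np.degrees(np.arctan2(ax[1],ax[0]))
print('yaw',yaw,np.degrees(np.arccos(d1@d2)))
s1,s2=L@ax,Rr@ax;print('ends',s1.min(),s1.max(),s2.min(),s2.max())
front=(s1.max()+s2.max())/2;back=(s1.min()+s2.min())/2
o=(c1+c2)/2
for nm,s in(('front',front-45),('back',back+70)):
    q1=c1+d1*((s-c1@ax)/(d1@ax));q2=c2+d2*((s-c2@ax)/(d2@ax));print(nm,(q1+q2)/2,np.linalg.norm(q1-q2)+8)
pv=onz(v,[(251,112)],52)[0,:2];O=(q1+q2)/2;print('pivot rel',(pv-O)@ax,(pv-O)@n)
rg=onz(v,[(250,25)],23)[0,:2];print('ring far edge rel',(rg-O)@ax,(rg-O)@n)
# ring mask
m=(r>130)&(r>g+25)&(g>b+35);m[45:]=0;m[:,:225]=0;m[:,275:]=0
yy,xx=np.nonzero(m);q=onz(v,np.c_[xx,yy],23)[:,:2]-O;print('ring',len(xx),(q@ax).min(),(q@ax).max(),(q@n).min(),(q@n).max(),np.median(dep(v,np.c_[xx,yy])[:,2]))
```

```text
1379 [ 516.53979019 -215.14402838   51.10157688]
yaw 108.5141165662482 15.03765743570873
ends -427.1056818161806 -320.5304537753469 -426.4776157627462 -313.7767909812787
front [ 512.90625741 -210.16314292] 62.04914348052088
back [ 511.20362546 -205.07867586] 60.63372367666733
pivot rel 69.17383464072657 -0.5727814949170313
ring far edge rel 155.3000318905085 -1.7944171630115957
ring 99 142.27104317795465 157.26743753222433 -12.747306019047416 12.866151407644185 24.701421202045733
```

Run:
```python
from h import *
print(bot.pinch_z)
go([512.9,-210.2,100],108.5);go([512.9,-210.2,23],108.5)
```

```text
18.700000000000003
shift [-0.0072  0.0016  0.1192] turn [-0.0057 -0.0024 -0.0259] rows 2.8643932606063314 0.21308669999077495 F [0.2 0.4 0.4] t 4.4167
shift [-0.0073  0.002   0.1962] turn [-0.0057 -0.0024 -0.0259] rows 4.7090197262784645 0.21308669999077495 F [0.2 0.4 0.4] t 4.4167
```

Call:
{"fn": "apply_moves", "kwargs": {"plan": [[0,[-0.007,0.002,0.04],[-0.0057,-0.0024,-0.026]],[0,[-0.007,0.002,0.08],[-0.0057,-0.0024,-0.026]],[0,[-0.007,0.002,0.11],[-0.0057,-0.0024,-0.026]],[0,[-0.007,0.002,0.14],[-0.0057,-0.0024,-0.026]],[0,[-0.007,0.002,0.165],[-0.0057,-0.0024,-0.026]],[0,[-0.007,0.002,0.185],[-0.0057,-0.0024,-0.026]],[0,[-0.007,0.002,0.195],[-0.0057,-0.0024,-0.026]],[0,[-0.007,0.002,0.195],[-0.0057,-0.0024,-0.026]],[0,[-0.007,0.002,0.195],[-0.0057,-0.0024,-0.026]]]}}

```text
time_s: 5.17
tool_pos: [513.5, -210.3, 25.7]
eef_rot: [180.0, 0.1, 108.6]
ft_force: [-0.6, 0.7, 1.0]
opening: 85.3
grasp_force: 0.0
```

Run:
```python
from h import *
v=shot('wrist','w4');go([512.9,-210.2,23],108.5)
v=shot('side','s4');c=proj(v,[512,-200,45])[0].astype(int);print(c)
a=cv2.resize(v['p'][c[1]-75:c[1]+75,c[0]-75:c[0]+75],(450,450),interpolation=cv2.INTER_CUBIC)
b=cv2.resize(ld('w4')['p'],None,fx=.65,fy=.65);o=np.zeros((450,800,3),np.uint8);o[:,:450]=a;o[:b.shape[0],450:450+b.shape[1]]=b[:,:350]
cv2.imwrite('pics/c4.png',o[:,:,::-1])
```

```text
shift [ 0.0008 -0.0008  0.0034] turn [0.0017 0.0025 0.0009] rows 0.08532763968450835 0.025464874262069337 F [-0.3  0.6  1.4] t 5.2167
[296 245]
```

View pics/c4.png

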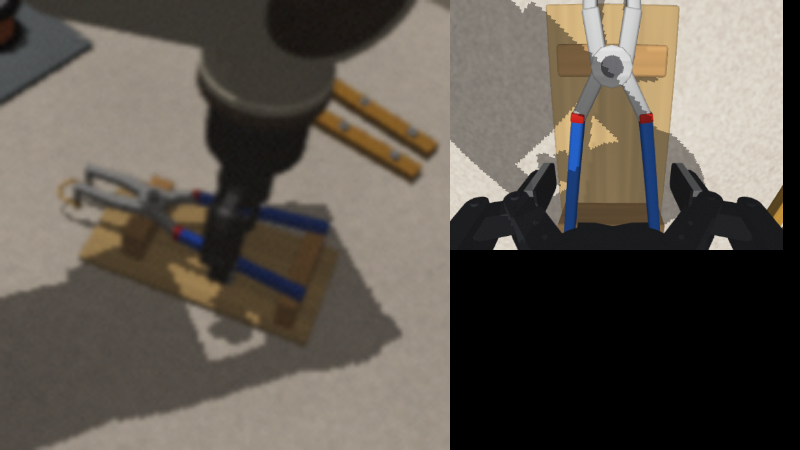

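The fingers straddle both handles with clearance on each side. I close now.

Call:
{"fn": "apply_moves", "kwargs": {"plan": [[0.3,[0,0,0.002],[0,0,0]],[0.4,[0,0,0.002],[0,0,0]],[0.5,[0,0,0.002],[0,0,0]],[1,[0,0,0.002],[0,0,0]],[1,[0,0,0.002],[0,0,0]],[1,[0,0,0.002],[0,0,0]],[1,[0,0,0.002],[0,0,0]],[1,[0,0,0.002],[0,0,0]]], "newtons": 40}}

```text
time_s: 5.93
tool_pos: [514.7, -212.5, 25.8]
eef_rot: [179.8, 0.3, 108.5]
ft_force: [-2.3, -5.0, 23.2]
opening: 39.9
grasp_force: 37.8
```

Call:
{"fn": "apply_moves", "kwargs": {"plan": [[1,[0,0,-0.003],[0,0,0]],[1,[0,0,-0.006],[0,0,0]],[1,[0,0,-0.012],[0,0,0]],[1,[0,0,-0.02],[0,0,0]],[1,[0,0,-0.03],[0,0,0]],[1,[0,0,-0.045],[0,0,0]],[1,[0,0,-0.06],[0,0,0]],[1,[0,0,-0.08],[0,0,0]],[1,[0,0,-0.1],[0,0,0]],[1,[0,0,-0.1],[0,0,0]]]}}

```text
time_s: 6.77
tool_pos: [514.5, -211.6, 127.9]
eef_rot: [179.7, 0.3, 108.5]
ft_force: [0.4, 0.5, -0.1]
opening: 39.1
grasp_force: 40.5
```

Run:
```python
from h import *
v=shot('wrist','w5');s=v['s'];print(s['tool_pos'],s['eef_rot'],s['ft_force'],s['opening'],s['wrist_torque'],s['time_s'])
# height profile along the pliers
T=Ro.from_euler('xyz',s['eef_rot'],degrees=True)
h,w=v['d'].shape;ys,xs=np.mgrid[0:h,0:w];uv=np.c_[xs.ravel(),ys.ravel()];X=dep(v,uv);Y=T.inv().apply(X-s['tool_pos'])
k=(X[:,2]>80)&(abs(Y[:,1])<35)&(Y[:,0]>25)&(Y[:,0]<180)
for a in range(25,180,10):
    q=k&(Y[:,0]>=a)&(Y[:,0]<a+10)
    if q.sum()>5: print(a+5,q.sum(),np.percentile(Y[q],[5,50],axis=0)[:,2].round(1),Y[q,1].min().round(1),Y[q,1].max().round(1))
cv2.imwrite('pics/w5.png',v['p'][:,:,::-1])
```

```text
[ 514.47322786 -211.58341382  127.86704744] [179.74185432   0.33177169 108.51267678] [ 0.42570982  0.45374992 -0.14665242] 39.137162427191434 [-0.12462541 -0.04483479  0.06122288] 6.7667
30 949 [-25.9 -24.7] -20.9 20.5
40 997 [-25.8 -24.8] -21.0 20.5
50 1223 [-25.9 -24.2] -21.4 20.4
60 1266 [-24.8 -23.8] -18.2 17.5
70 1685 [-29.1 -26. ] -14.7 13.9
80 2702 [-142.8  -29.6] -14.8 13.0
90 1963 [-27.5 -24.2] -18.1 16.1
100 1700 [-24.8 -23.6] -21.0 19.1
110 1013 [-24.6 -23.3] -22.1 19.8
```

View pics/w5.png

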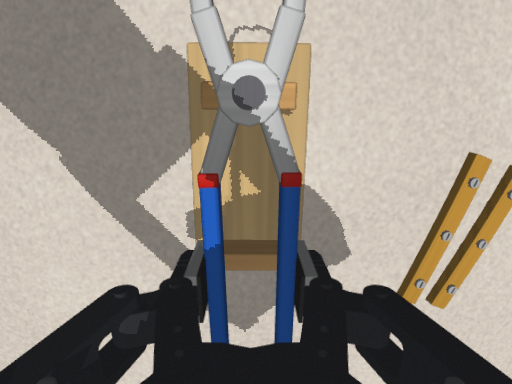

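The pliers are held. Both handles are parallel and level, with red caps at (208,181) and (291,179) and the pivot at (249,93). The ring is out of frame above.

Run:
```python
from h import *
v=ld('w5');s=v['s'];p=v['p'].astype(int);r,g,b=p[...,0],p[...,1],p[...,2]
T=Ro.from_euler('xyz',s['eef_rot'],degrees=True)
m=(b>r+40)&(b>g+30)|((r>100)&(g<70)&(b<70));m[250:]=0;m[:150]=0;m[:,:190]=0;m[:,310:]=0
y,x=np.nonzero(m);uv=np.c_[x,y].astype(float);X=dep(v,uv);k=X[:,2]>130;uv=uv[k]
Y=T.inv().apply(onz(v,uv,s['tool_pos'][2]+25)-s['tool_pos'])
for q in (uv[:,0]<250,uv[:,0]>=250):
    P=Y[q];print('front x',np.percentile(P[:,0],[98,100]),'line',np.polyfit(P[:,0],P[:,1],1), 'mean y',P[:,1].mean())
m=(r<110)&(abs(r-b)<25);m[:70]=0;m[115:]=0;m[:,:228]=0;m[:,270:]=0
y,x=np.nonzero(m);print(x.mean(),y.mean());
for c in((248.5,93),):print('pivot',T.inv().apply(onz(v,[c],s['tool_pos'][2]+26)-s['tool_pos']))
X=T.inv().apply(dep(v,uv)-s['tool_pos']);print('z vs x slope',np.polyfit(X[:,0],X[:,2],1))
# side view
v=shot('side','s5');Rz=T.apply([134,0,3])+s['tool_pos'];print('ring guess',Rz,proj(v,Rz))
# target
ax=T.apply([1,0,0]);
```

```text
front x [48.33199415 48.75254047] line [ -0.03718215 -14.99284551] mean y -16.20673972257214
front x [48.6914812  49.09834887] line [1.27927555e-02 1.53864080e+01] mean y 15.806040461667218
247.6368715083799 92.7586592178771
pivot [[ 79.20430361  -0.57637961 -26.46193965]]
z vs x slope [ -0.15844351 -19.73375928]
ring guess [471.94533524 -84.53176543 124.0912044 ] [[251.08391269 207.84656621]]
```

Run:
```python
from h import *
go([611.7,17.1,128],108.5)
```

```text
shift [ 0.185   0.1657 -0.0042] turn [0.0018 0.0027 0.0002] rows 5.956488087116009 0.02601523673710946 F [ 0.5 -0.8 -1.8] t 6.8667
```

Call:
{"fn": "apply_moves", "kwargs": {"plan": [[1,[0.01,0.009,-0.004],[0,0,0]],[1,[0.03,0.027,-0.004],[0,0,0]],[1,[0.055,0.049,-0.004],[0,0,0]],[1,[0.08,0.072,-0.004],[0,0,0]],[1,[0.105,0.094,-0.004],[0,0,0]],[1,[0.13,0.116,-0.004],[0,0,0]],[1,[0.155,0.139,-0.004],[0.002,0.003,0]],[1,[0.175,0.157,-0.004],[0.002,0.003,0]],[1,[0.185,0.166,-0.004],[0.002,0.003,0]],[1,[0.185,0.166,-0.004],[0.002,0.003,0]]]}}

```text
time_s: 7.7
tool_pos: [612.0, 20.3, 125.9]
eef_rot: [-179.9, -0.2, 108.7]
ft_force: [0.1, 0.6, -1.6]
opening: 38.8
grasp_force: 40.6
```

Call:
{"fn": "apply_moves", "kwargs": {"plan": [[1,[0,0,0],[0,0,0]],[1,[0,0,0],[0,0,0]],[1,[0,0,0],[0,0,0]]]}}

```text
time_s: 7.95
tool_pos: [611.4, 16.3, 126.8]
eef_rot: [-179.9, -0.1, 108.4]
ft_force: [0.2, -0.2, -1.3]
opening: 39.3
grasp_force: 40.6
```

Run:
```python
from h import *
go([611.7,17.1,128],108.5)
t=shot('top','t6');s=shot('side','s6');v=shot('wrist','w6')
o=np.zeros((400,800,3),np.uint8)
for i,q in enumerate((t,s)):
    print(proj(q,[[566.9,147.7,125],[566.9,147.7,80]]).round(1))
    c=proj(q,[566.9,147.7,100])[0].astype(int)
    o[:,400*i:400*i+400]=cv2.resize(q['p'][c[1]-25:c[1]+25,c[0]-25:c[0]+25],(400,400),interpolation=cv2.INTER_CUBIC);print(c)
cv2.imwrite('pics/c6.png',o[:,:,::-1])
```

```text
shift [ 0.0006  0.0005 -0.0012] turn [-0.0019 -0.0015 -0.0009] rows 0.035680125234346695 0.02068236949888478 F [ 0.2 -0.2 -1.3] t 7.95
[[207.9 199.7]
 [209.2 201.4]]
[208 200]
[[215.1 150.8]
 [216.1 163.1]]
[215 157]
```

View pics/c6.png

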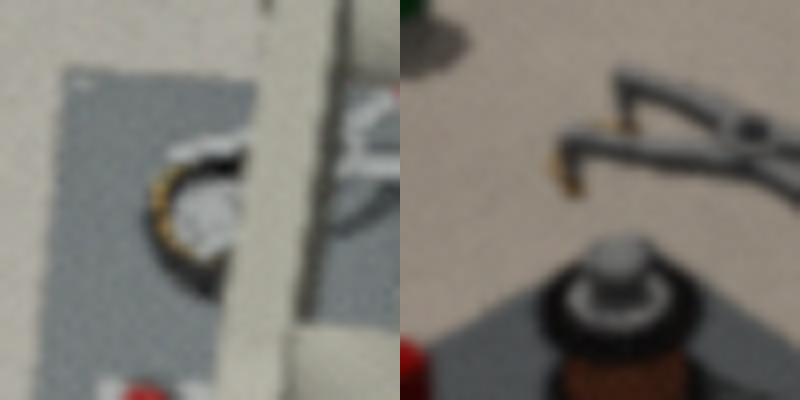

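The top crop shows the brass arc at (152–165, 180–250), partly hidden by an arm link. The side crop shows the ring above the spindle, with its arc at (553–635, 120–190).

Run:
```python
from h import *
for n,z0 in(('t6',1),('s6',1),):
    v=ld(n);s=v['s'];p=v['p'].astype(int);r,g,b=p[...,0],p[...,1],p[...,2]
    T=Ro.from_euler('xyz',s['eef_rot'],degrees=True);zr=s['tool_pos'][2]-2.7
    c=proj(v,[566.9,147.7,zr])[0].astype(int);m=(r>g+25)&(g>b+12)
    k=np.zeros_like(m);k[c[1]-14:c[1]+14,c[0]-12:c[0]+12]=1;m&=k
    if n=='s6': m[int(proj(v,[566.9,147.7,85])[0,1]):]=0
    y,x=np.nonzero(m);Y=T.inv().apply(onz(v,np.c_[x,y],zr)-s['tool_pos'])
    print(n,len(x),'x',Y[:,0].min(),Y[:,0].max(),'y',Y[:,1].min(),Y[:,1].max())
    for q,w in zip(np.c_[x,y],Y): print(q,w[:2].round(1),end='; ')
    print()
    # spindle top centre in same view
    X=dep(v,np.stack(np.meshgrid(range(c[0]-25,c[0]+25),range(c[1]-25,c[1]+30)),-1).reshape(-1,2))
    j=(X[:,2]>74)&(X[:,2]<86)&(np.hypot(X[:,0]-567,X[:,1]-148)<18);print('spindle',j.sum(),X[j].mean(0),cv2.minEnclosingCircle(X[j][:,:2].astype(np.float32)) if j.any() else 0)
v=ld('w6');s=v['s'];T=Ro.from_euler('xyz',s['eef_rot'],degrees=True);print('spindle tool',T.inv().apply(np.array([566.9,147.7,80])-s['tool_pos']),proj(v,[566.9,147.7,80]))
```

```text
Traceback (most recent call last):
  File "h.py", line 19, in onz
    d=rays(v,uv)@v['R']; c=-v['R'].T@v['t']
      ~~~~^^^^^^
  File "h.py", line 16, in rays
    q=cv2.undistortPoints(np.array(uv,float).reshape(-1,1,2),K,np.array([m['k1'],0,0,0.]))[:,0]
      ~~~~~~~~~~~~~~~~~~~^^^^^^^^^^^^^^^^^^^^^^^^^^^^^^^^^^^^^^^^^^^^^^^^^^^^^^^^^^^^^^^^^
cv2.error: OpenCV(4.12.0) /io/opencv/modules/calib3d/src/undistort.dispatch.cpp:347: error: (-215:Assertion failed) CV_IS_MAT(_src) && CV_IS_MAT(_dst) && (_src->rows == 1 || _src->cols == 1) && (_dst->rows == 1 || _dst->cols == 1) && _src->cols + _src->rows - 1 == _dst->rows + _dst->cols - 1 && (CV_MAT_TYPE(_src->type) == CV_32FC2 || CV_MAT_TYPE(_src->type) == CV_64FC2) && (CV_MAT_TYPE(_dst->type) == CV_32FC2 || CV_MAT_TYPE(_dst->type) == CV_64FC2) in function 'cvUndistortPointsInternal'
```

Run:
```python
from h import *
for n in('t6','s6'):
    v=ld(n);s=v['s'];p=v['p'].astype(int);r,g,b=p[...,0],p[...,1],p[...,2]
    T=Ro.from_euler('xyz',s['eef_rot'],degrees=True);zr=s['tool_pos'][2]-2.7
    c=proj(v,[566.9,147.7,zr])[0].astype(int);m=(r-b>32)
    k=np.zeros_like(m);k[c[1]-10:c[1]+9,c[0]-10:c[0]+10]=1;m&=k
    y,x=np.nonzero(m);Y=T.inv().apply(onz(v,np.c_[x,y],zr)-s['tool_pos'])
    print(n,len(x),'x',Y[:,0].min(),Y[:,0].max(),'y',Y[:,1].min(),Y[:,1].max())
    for q,w in zip(np.c_[x,y],Y): print(q,w[:2].round(1),(r-b)[q[1],q[0]],end='; ')
    X=dep(v,np.stack(np.meshgrid(range(c[0]-25,c[0]+25),range(c[1]-25,c[1]+30)),-1).reshape(-1,2))
    j=(X[:,2]>74)&(X[:,2]<86)&(np.hypot(X[:,0]-567,X[:,1]-148)<18);print('\nspindle',j.sum(),X[j].mean(0),cv2.minEnclosingCircle(X[j][:,:2].astype(np.float32)) if j.any() else 0)
v=ld('w6');s=v['s'];T=Ro.from_euler('xyz',s['eef_rot'],degrees=True);print('spindle tool',T.inv().apply(np.array([566.9,147.7,80])-s['tool_pos']),proj(v,[566.9,147.7,80]))
v=ld('top0');X=dep(v,np.stack(np.meshgrid(range(195,225),range(190,215)),-1).reshape(-1,2));j=(X[:,2]>72)&(X[:,2]<92)&(np.hypot(X[:,0]-567,X[:,1]-148)<20);print('top0 spindle',X[j].mean(0),X[j].min(0),X[j].max(0))
```

```text
t6 13 x 151.76823391005084 158.74154002314947 y -13.454187131461245 13.095443484162663
[203 197] [151.8  13.1] 33; [202 198] [155.9  10.9] 42; [203 198] [152.7   9.9] 45; [202 199] [156.8   7.7] 45; [203 199] [153.7   6.7] 51; [202 200] [157.8   4.5] 50; [203 200] [154.6   3.5] 50; [202 201] [158.7   1.3] 33; [203 201] [155.6   0.3] 40; [203 202] [156.5  -2.9] 45; [203 203] [157.5  -6.1] 55; [203 204] [158.4  -9.3] 39; [204 205] [156.2 -13.5] 38; 
spindle 26 [567.93364596 150.49900439  79.21563113] ((567.357421875, 149.10400390625), 11.152145385742188)
s6 10 x 139.9171177240912 154.77746069982348 y -23.848814556305424 17.480705587960948
[215 147] [148.7  16.2] 34; [216 147] [146.1  17.5] 39; [209 151] [154.6  -8.5] 33; [208 152] [154.8 -13.9] 39; [209 152] [152.2 -12.7] 41; [208 153] [152.4 -18.1] 35; [209 153] [149.8 -16.8] 43; [210 154] [144.8 -19.7] 34; [210 155] [142.5 -23.8] 35; [211 155] [139.9 -22.6] 37; 
spindle 38 [564.81159143 143.98669468  79.10387778] ((565.5267333984375, 144.39328002929688), 12.812280654907227)
spindle tool [138.65857257  -0.77245713  47.21310119] [[248.71801819 -11.58150032]]
top0 spindle [566.44493053 148.69784887  79.40500403] [554.71957293 137.69152486  72.15747073] [579.32966209 159.0886875   89.60769708]
```

Run:
```python
from h import *
from scipy.optimize import least_squares
v=ld('t6');s=v['s'];T=Ro.from_euler('xyz',s['eef_rot'],degrees=True);zr=s['tool_pos'][2]-2.7
P=np.mean([shot('top')['p'].astype(float) for _ in range(8)],0);np.save('pics/t6m.npy',P)
e=P[...,0]-P[...,2];print(e[193:211,196:216].round(0).astype(int))
pts=[]
for y in range(197,206):
    w=np.clip(e[y,199:208]-8,0,None);pts.append([(w*np.arange(199,208)).sum()/w.sum(),y])
Y=T.inv().apply(onz(v,pts,zr)-s['tool_pos'])[:,:2];print(Y.round(1))
f=least_squares(lambda q:np.hypot(*(Y-q).T)-17,[139,0]);print('centre r17',f.x,f.fun.round(1))
u=onz(v,np.array([[204.6,201.7]]),80)
```

```text
[[-8 -8 -7 -7 -8 -8 -8 -6 -4 -3 -2 -2 -2 -3 -1 -2 -2  3 12 15]
 [-7 -7 -7 -7 -7 -8 -7 -5 -2 -1 -1 -1 -2 -1 -1 -1  1  9 13 15]
 [-8 -7 -8 -8 -8 -8 -4  7 14 12  9  5 -1  0 -3 -1  6 11 14 14]
 [-7 -7 -7 -8 -8 -6 10 37 44 28  9  1  0 -1 -2 -2  5 11 13 14]
 [-7 -8 -7 -8 -8  0 26 42 32  8 -2 -1 -1  0 -1 -2  3 10 13 14]
 [-8 -7 -7 -7 -8  2 30 37 13 -2 -1 -1 -2 -2 -1 -1  2 10 14 14]
 [-6 -7 -8 -7 -8  4 36 39  8 -3 -1 -2 -2 -2 -2 -1  2 10 15 15]
 [-7 -7 -8 -7 -8  8 48 49  9 -3 -2 -2 -2 -1 -2 -1  3 12 14 15]
 [-7 -6 -8 -7 -6  2 33 38 10 -1 -2 -2 -2 -1 -2 -1  5 12 15 14]
 [-7 -8 -7 -7 -8 -3 20 37 16  1 -2 -2 -2 -2 -2 -1  6 12 15 15]
 [-7 -8 -7 -8 -7 -5 21 46 24  3 -1 -2 -2 -2 -2  0  6 12 14 14]
 [-8 -7 -8 -8 -8 -6 14 45 33  9  2 -1 -3 -2 -3 -1  7 12 14 14]
 [-7 -8 -7 -7 -6 -6 -1 26 44 31 16  7  0 -3 -3  2 10 14 13 14]
 [-8 -7 -7 -7 -8 -7 -6  5 22 28 28 18  7  6  6  6 11 14 14 13]
 [-7 -6 -7 -7 -7 -7 -7 -3  0  5 13 14 18 27 20 10 12 14 14 14]
 [-7 -7 -8 -8 -8 -8 -7 -6 -2 -1 -1  0  7 14 11 10 12 14 14 14]
 [-8 -7 -7 -7 -8 -8 -7 -6 -4 -2 -1  0  1  0  4 10 13 14 14 14]
 [-8 -8 -8 -8 -6 -8 -8 -7 -6 -4 -1  0 -1  0  6 11 13 14 14 14]]
[[151.5  13. ]
 [153.7  10.2]
 [155.2   7.2]
 [156.1   4. ]
 [156.9   0.7]
 [156.8  -2.8]
 [157.3  -6.1]
 [157.4  -9.6]
 [155.5 -13.7]]
centre r17 [141.0736434   -2.19068776] [ 1.4  0.7 -0.1 -0.7 -0.9 -1.3 -0.3  0.9  1.4]
```

Run:
```python
from h import *
from scipy.optimize import least_squares
v=ld('t6');s=v['s'];T=Ro.from_euler('xyz',s['eef_rot'],degrees=True);zr=s['tool_pos'][2]-2.7
P=np.load('pics/t6m.npy');e=P[...,0]-P[...,2]
yy,xx=np.mgrid[195:209,200:211];w=np.clip(e[195:209,200:211]-6,0,None).ravel();k=w>4
uv=np.c_[xx.ravel(),yy.ravel()][k];w=w[k]
Y=T.inv().apply(onz(v,uv,zr)-s['tool_pos'])[:,:2]
for r in(None,16,17,18):
    f=least_squares(lambda q:np.sqrt(w)*(np.hypot(*(Y-q[:2]).T)-(r or q[2])),[139,0,17]);print(r,f.x.round(2),(f.cost/w.sum())**.5)
# reel (dark) + spindle in top0
v0=ld('top0');p=v0['p'].astype(int);D=p.sum(2)
X=dep(v0,np.stack(np.meshgrid(range(190,232),range(183,222)),-1).reshape(-1,2))
j=(X[:,2]>50)&(X[:,2]<95)&(np.hypot(X[:,0]-567,X[:,1]-148)<45);print('reel top circle',cv2.minEnclosingCircle(X[j][:,:2].astype(np.float32)),X[j].mean(0))
print('target',T.inv().apply(np.array([566.9,147.7,80])-s['tool_pos'])[:2])
```

```text
None [134.63  -3.42  23.23] 1.38115512005518
16 [143.08  -3.16  17.  ] 2.138210230687573
17 [141.94  -3.24  17.  ] 1.9260064131479522
18 [140.78  -3.3   17.  ] 1.750650283146491
reel top circle ((567.1375122070312, 149.54910278320312), 31.807147979736328) [566.17598857 149.04071087  60.69835875]
target [138.61448693  -0.54176414]
```

Call:
{"fn": "apply_moves", "kwargs": {"plan": [[1,[0,0.002,0.005],[-0.002,-0.0015,0]],[1,[0,0.002,0.012],[-0.002,-0.0015,0]],[1,[0,0.002,0.02],[-0.002,-0.0015,0]],[1,[0,0.002,0.027],[-0.002,-0.0015,0]],[1,[0,0.002,0.033],[-0.002,-0.0015,0]],[1,[0,0.002,0.037],[-0.002,-0.0015,0]],[1,[0,0.002,0.037],[-0.002,-0.0015,0]],[1,[0,0.002,0.037],[-0.002,-0.0015,0]]]}}

```text
time_s: 9.17
tool_pos: [613.6, 17.9, 89.8]
eef_rot: [180.0, -0.0, 108.5]
ft_force: [0.3, 0.3, -2.2]
opening: 39.5
grasp_force: 40.6
```

Run:
```python
from h import *
s=bot.read_state();print(s['tool_pos'],s['eef_rot'],s['ft_force'],s['opening'])
T=Ro.from_euler('xyz',s['eef_rot'],degrees=True);print('spindle in tool',T.inv().apply(np.array([566.9,147.7,80])-s['tool_pos']))
o=np.zeros((400,800,3),np.uint8)
for i,n in enumerate(('top','side')):
    v=shot(n,n+'7');v['p']=np.mean([shot(n)['p'].astype(float) for _ in range(12)],0);pickle.dump(v,open(f'pics/{n}7.pkl','wb'))
    c=proj(v,[566.9,147.7,80])[0].astype(int);print(c)
    o[:,400*i:400*i+400]=cv2.resize(v['p'][c[1]-20:c[1]+20,c[0]-20:c[0]+20].astype(np.uint8),(400,400),interpolation=cv2.INTER_CUBIC)
cv2.imwrite('pics/c7.png',o[:,:,::-1]);print(bot.read_state()['time_s'])
```

```text
[613.57652441  17.94127847  89.7784371 ] [ 1.79977243e+02 -6.78921222e-03  1.08508019e+02] [ 0.28164126  0.28337825 -2.1668382 ] 39.48039281433466
spindle in tool [137.86321531  -3.07599987   9.79355217]
[209 201]
[216 163]
10.4667
```

View pics/c7.png

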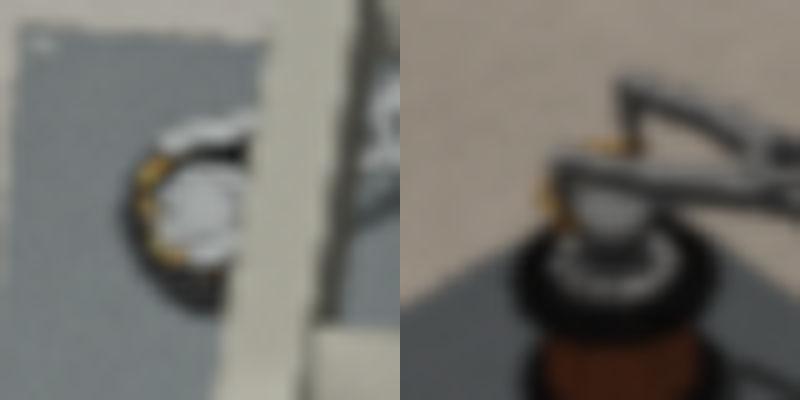

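In the top crop, the ring arc (rows 150–260) is centred on the spindle disc (rows 165–250), with a gap of about 3 mm at the far side. I lower gently and watch the force.

Call:
{"fn": "apply_moves", "kwargs": {"plan": [[1,[0.0005,0,0.002],[0,0,0]],[1,[0.0005,0,0.004],[0,0,0]],[1,[0.0005,0,0.006],[0,0,0]],[1,[0.0005,0,0.008],[0,0,0]],[1,[0.0005,0,0.01],[0,0,0]],[1,[0.0005,0,0.01],[0,0,0]],[1,[0.0005,0,0.01],[0,0,0]]]}}

```text
time_s: 11.05
tool_pos: [613.4, 18.4, 79.8]
eef_rot: [180.0, -0.0, 108.5]
ft_force: [-0.1, 1.1, -2.8]
opening: 39.3
grasp_force: 40.6
```

Call:
{"fn": "apply_moves", "kwargs": {"plan": [[1,[0,0,0.002],[0,0,0]],[1,[0,0,0.004],[0,0,0]],[1,[0,0,0.006],[0,0,0]],[1,[0,0,0.008],[0,0,0]],[1,[0,0,0.008],[0,0,0]],[1,[0,0,0.008],[0,0,0]],[1,[0,0,0.008],[0,0,0]]]}}

```text
time_s: 11.63
tool_pos: [613.5, 18.4, 72.0]
eef_rot: [180.0, 0.0, 108.5]
ft_force: [0.4, -0.0, -3.3]
opening: 39.3
grasp_force: 40.6
```

Run:
```python
from h import *
F=[]
o=np.zeros((400,800,3),np.uint8)
for i,n in enumerate(('top','side')):
    v=shot(n,n+'8');Q=[]
    for _ in range(12): Q.append(shot(n)['p'].astype(float));F.append(bot.read_state()['ft_force'])
    v['p']=np.mean(Q,0);pickle.dump(v,open(f'pics/{n}8.pkl','wb'))
    c=proj(v,[566.9,147.7,75])[0].astype(int)
    o[:,400*i:400*i+400]=cv2.resize(v['p'][c[1]-20:c[1]+20,c[0]-20:c[0]+20].astype(np.uint8),(400,400),interpolation=cv2.INTER_CUBIC)
cv2.imwrite('pics/c8.png',o[:,:,::-1]);s=bot.read_state();print(s['tool_pos'],s['eef_rot'],s['time_s'],np.mean(F,0),np.std(F,0),s['opening'])
w=shot('wrist','w8');s=w['s'];T=Ro.from_euler('xyz',s['eef_rot'],degrees=True)
h,q=w['d'].shape;ys,xs=np.mgrid[0:h:2,0:q:2];Y=T.inv().apply(dep(w,np.c_[xs.ravel(),ys.ravel()])-s['tool_pos'])
for a,b in((30,45),(95,115)):
    k=(Y[:,0]>a)&(Y[:,0]<b)&(abs(Y[:,1])<24)&(Y[:,2]<-21);print(a,np.percentile(Y[k,2],[5,25,50]),Y[k,1].min(),Y[k,1].max())
```

```text
[613.47142859  18.38272019  71.95655411] [1.79961154e+02 3.63276123e-03 1.08505324e+02] 12.9333 [-0.1711063  -0.03067556 -1.86065825] [0.48102904 0.45199688 0.39830998] 39.463867226132045
30 [-25.81945491 -25.21792447 -24.79821558] -21.081591414995017 20.444713780702344
95 [-24.63408818 -23.90186832 -23.43590138] -21.6366611433602 19.48469384246496
```

View pics/c8.png

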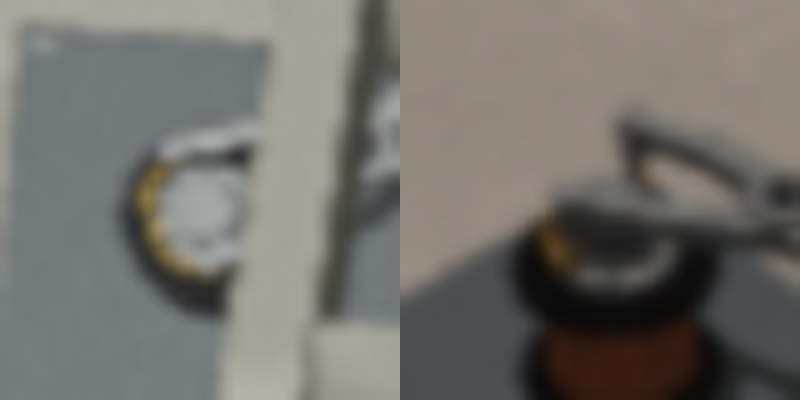

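The ring encircles the spindle: its arc is at (140–190, 165–270) in the top crop, and in the side crop it sits below the spindle top. The force reads only the pliers' weight. I check for droop against the view of the pliers at rest.

Run:
```python
from h import *
for n,(ox,oy) in(('w3',None),('w4',None),('w8',None)) if 0 else (('w3',(0,0)),('w4',(0,0)),('w5',(0,0)),('w8',(0,0))):
    w=ld(n);s=w['s'];h,q=w['d'].shape;ys,xs=np.mgrid[0:h,0:q];X=dep(w,np.c_[xs.ravel(),ys.ravel()])
    T=Ro.from_euler('xyz',s['eef_rot'],degrees=True)
    O=np.array([512.9,-210.2,0]) if n in('w3','w4') else s['tool_pos']+T.apply([4,0,0])
    zo=45 if n in('w3','w4') else s['tool_pos'][2]+19
    ax=np.array([-.3173,.9483,0]);nn=np.array([.9483,.3173,0]);a=(X-O)@ax;b=(X-O)@nn
    for lo,hi in((28,42),(70,80),(92,110)):
        k=(a>lo)&(a<hi)&(abs(b)<32)&(abs(X[:,2]-zo-5)<7);z=X[k,2]-zo
        if k.sum()>20:
            hi_,e=np.histogram(z,bins=np.arange(-2,12,.5));print(n,lo,k.sum(),'mode',e[hi_.argmax()]+.25,'p75,95',np.percentile(z,[75,95]).round(2))
```

```text
w3 28 221 mode 6.25 p75,95 [6.42 7.37]
w3 70 243 mode 8.25 p75,95 [10.74 11.63]
w3 92 392 mode 5.25 p75,95 [5.45 6.14]
w4 28 1351 mode 6.25 p75,95 [6.41 7.07]
w4 70 1768 mode 8.25 p75,95 [11.   11.74]
w4 92 2887 mode 5.25 p75,95 [5.52 6.19]
w5 28 1382 mode 5.75 p75,95 [6.05 6.67]
w5 70 1914 mode 7.25 p75,95 [10.29 11.14]
w5 92 2562 mode 3.75 p75,95 [4.43 5.17]
w8 28 1376 mode 5.75 p75,95 [6.22 6.86]
w8 70 1845 mode 7.75 p75,95 [10.66 11.51]
w8 92 2550 mode 4.75 p75,95 [4.94 5.62]
```

Call:
{"fn": "apply_moves", "kwargs": {"plan": [[1,[0,0,-0.0007],[0,0,0]],[1,[0,0,-0.0007],[0,0,0]],[1,[0,0,-0.0007],[0,0,0]],[1,[0,0,-0.0007],[0,0,0]]]}}

```text
time_s: 13.32
tool_pos: [613.5, 18.4, 72.7]
eef_rot: [180.0, 0.0, 108.5]
ft_force: [-1.1, -0.4, -2.6]
opening: 39.2
grasp_force: 40.6
```

Run:
```python
from station import bot
s=bot.read_state();print(s['tool_pos'],s['ft_force'],s['opening'],s['time_s'])
if s['ft_force'][2]<-.5 and abs(s['tool_pos'][2]-72.6)<1: print(bot.job_done())
```

```text
[613.48225676  18.39141794  72.67989301] [-1.08620087 -0.35100584 -2.60390004] 39.15564728350329 13.3167
the job is handed in; nothing more can be done
None
```

I slid the lock grip until it hit its end stop and handed the job in at 13.3 s, with the pliers held level and squeezed and the spread ring around the spindle at about 69 mm (groove height), the wrist force showing only the pliers' weight; the push at the stop briefly reached about 78 N, on the fingertips only.

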